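Find the filled jar by weight and open it in the holder for seal inspection

ROBOT

A 7-joint arm with a two-finger parallel gripper is mounted at the origin on the work surface. World frame = base frame: x ahead of the robot, y to its left, z up, the work surface at z = 0. Lengths are in m, angles in rad, forces in N, time in s.
With the tool pointing down it reaches from about 0.425 to 0.875 m from the base axis. Payload 4.7 kg.
Tool frame: the origin (TCP) lies at the very end of the fingers, on their centre line; the grasp point (between the pads) lies arm.grip_point_offset behind it (arm.grip_point_offset is the distance from the TCP to the grasp point, in m); x points along the fingers, z is the direction in which the jaws open and shut, and the axes are right-handed (so a half turn about x gives the same grasp; the last joint's range is limited). The gripper opens to 85 mm and grips with 20 to 120 N. Pads are 22 mm wide; open, the fingers measure 114 mm over their backs; the gripper's body (76 mm by 85 mm) begins 54 mm behind the grasp point. The pads swing forward as they close: fully open they stand 13 mm farther back than shut.
Start: joints at [-1.286, 0.321, -0.07, 1.45, 0.023, 1.371, -0.057], TCP at [0.174, 0.626, 0.231] pointing down, gripper open.
Joint ranges: [-2.86, 2.86], [-0.3, 2.09], [-1.38, 1.24], [0.06, 2.45], [-1.56, 4.7], [0.09, 2.05], [-2.69, 2.69]. Speed limits (rad/s): [2.57, 2.57, 3.14, 3.14, 3.14, 3.14, 3.14].

INTERFACE

Orientations are given as a 3x3 rotation matrix whose columns are the frame's x, y, z axes.
In Python, from station import arm gives the robot as it stands.
- The arm moves only by the shell command python3 -m inch 'ROWS'. ROWS is JSON, a list of rows, each a list of 5 numbers: the closure, from 0 (fully open) to 1 (shut), then the shift along the tool's x, y, z in cm, then the turn about the tool's x in degrees. In form: [[jaw, tx, ty, tz, roll], ...]. A call has exactly 5 rows; each row shifts and turns the commanded pose from where the row before left it, along the tool's axes as they then stand; what a row does not reach is not made up. A row lasts 1/8 s, in which the tool goes at most 62.5 mm and 10.7 degrees, less where a joint would pass 70% of its speed; a pose out of reach is approached as far as the arm can. A call with a gripper value outside its range is refused whole. The fingers move at their own pace and stop on an object; the grip force is fixed at half the most. Time passes only in rows, so rows that do not move let the fingers close, or fill a call up. It gives the time, the measured TCP pose, the force and the opening at its end, in the units of the state.
- arm.sense(): the state, without advancing time (a new reading comes with each control period).
- arm.grab_frame(name): name is "side" or "top"; returns a dict with "img" (400x640x3 uint8, blue, green, red), "intrinsics" (3x3 intrinsics, pixels), "rvec" (rotation vector, rad) and "tvec" (3), from world to camera coordinates, as OpenCV has them. Camera axes: x right, y down, z forward; pixel columns grow to the right and rows downward; lengths in m; the calibration is good to about 2 mm. A picture is of the moment at which its call begins. There is no depth.
- arm.finish_job(): hands the job in, once; it reports no verdict.
The state is a dict: "clock": time; "qpos": joint angles; "joint_vel": joint speeds; "tau": joint torques, N m; "eef_pos": TCP position; "orientation": TCP orientation; "force": force on the tool from outside, world axes, zero at the start; "ft_torque": the same for the moment, N m; "width": finger opening in m.
Only numpy, scipy, OpenCV 4.12 (cv2) and the standard library are available. Lean on these libraries where they do the work, as an engineer would, in place of code of your own. Each camera call takes 0.05 s, during which the arm holds its last target.

TASK

One of the two identical capped jars on the bench missed the filler and is empty: lift them to feel which is full, and stand the full one fully home in the square pocket of the bolted-down holder block. Unscrew its cap there, anticlockwise and regripping as often as needed, until it lifts free, and set the cap down, not dropped, flat in the empty steel tray, open side down. Finish with the opened jar still in the holder and the empty jar standing on the bench with its cap on, and tip over neither jar nor disturb the other goods.

Things in the scene. Friction and masses are not known exactly. Their poses are not given: they have to be found in the camera images.
- jar_a: one of two outwardly identical white square jars, one full (0.30-0.46 kg), one empty (0.05-0.10 kg). Body 64 x 64 x 80; round shoulder, diameter 50, to 86.5; threaded neck to 107.5, foil on top. Origin: centre of underside, z up, x and y square to its sides; may stand turned. Capped it is 115.5 tall and can be carried by the cap
- jar_b: one of two outwardly identical white square jars, one full (0.30-0.46 kg), one empty (0.05-0.10 kg). Body 64 x 64 x 80; round shoulder, diameter 50, to 86.5; threaded neck to 107.5, foil on top. Origin: centre of underside, z up, x and y square to its sides; may stand turned. Capped it is 115.5 tall and can be carried by the cap
- cap_a: white round ribbed screw cap of jar_a, diameter 56, 28 tall, 30 g. Origin: centre of lower rim, z up, 87.5 above the jar's underside when tight. Anticlockwise from above: about 0.2 N m breaks it loose, then it climbs 2.2 mm per rad; the thread lets go after about 3.6 rad and only then does it lift off; up to 4.5 rad is harmless
- cap_b: white round ribbed screw cap of jar_b, diameter 56, 28 tall, 30 g. Origin: centre of lower rim, z up, 87.5 above the jar's underside when tight. Anticlockwise from above: about 0.2 N m breaks it loose, then it climbs 2.2 mm per rad; the thread lets go after about 3.6 rad and only then does it lift off; up to 4.5 rad is harmless
- holder: fixed holder: light grey plastic block 104 x 104, top 36 above the bench, on a steel base plate 132 x 112 x 4; in its top a square pocket 70 x 70 and 24 deep, its mouth flared to 82 over the top 6 mm, that takes a square jar any of four ways round and keeps it from turning. Origin: centre of its underside on the bench, z up, x and y square to the pocket's sides; it may stand turned
- pocket (a point): centre of the floor of the holder's pocket, 12 above the bench; axes as the holder's
- tray: fixed shallow steel tray, 150 (its x) x 120 (its y) x 16 tall, walls and floor 4 thick, empty. Origin: centre of its underside, z up; it may stand turned
- tablet_tube: bystander: white tablet tube with grey stopper standing upright, diameter 31, 100 tall, origin under its centre
- carton: bystander: white folding carton standing upright, 34 x 62 x 92 tall, origin under its centre
- small_bottle: bystander: small amber bottle with white cap, diameter 42, 78 tall, origin under its centre
- cream_tube: bystander: white cream tube lying flat, about 143 x 38 x 16 tall, origin under its middle, long side along its x
- scanner: bystander: dark hand scanner lying on its side, about 70 x 150 x 36 tall, origin under its head, handle along its y
- flat_box: bystander: flat cardboard box 48 x 92 x 30 tall, origin under its centre
Things that resemble listed ones, but are neither listed nor needed, are in the scene too. Several things look just like the holder: the one meant starts farthest from the robot's base.

How it is judged:
By the outcome, as a careful person would: the job done as asked, in the order asked, and still so for the second after the job is handed in, with the robot touching nothing.
It also fails if it takes over 67 s, if anything falls off the work surface, if the arm or the gripper's body presses on something with over 40 N, if the wrist force passes 120 N, or if a joint passes its speed limit or range.

## Working session

There is one attempt and no reset: what is moved stays moved. The work goes in short steps, Python scripts to look and compute and a shell command to move; the robot and the scene stay as the last step left them, time stands still between calls to the robot, and variables do not carry over. Pictures are saved under pics/ and viewed, and the job is handed in when it is done.

```bash
ls; mkdir -p pics; python3 - <<'E'
from station import arm
import cv2
s=arm.sense()
for k,v in s.items(): print(k,v)
print(arm.grip_point_offset)
for n in ("side","top"):
    f=arm.grab_frame(n); cv2.imwrite(f"pics/{n}0.png",f["img"]); print(n,f["intrinsics"],f["rvec"],f["tvec"])
E
```

```text
pics
clock 0.0
qpos [-1.2859298   0.32185206 -0.07010661  1.45165003  0.02254753  1.3707817
 -0.05687071]
joint_vel [ 0.00102649 -0.00116339  0.00049205 -0.00219325 -0.00043473 -0.00147674
 -0.00038167]
tau [-3.07937098e-04 -4.93560827e+01 -3.82227469e-01 -3.14343488e+01
  1.29669509e-02  1.08838559e-02  1.71782222e-05]
eef_pos [0.17373163 0.62580964 0.2302173 ]
orientation [[-4.73007228e-04 -9.63584778e-01  2.67402603e-01]
 [-1.84519220e-03  2.67403018e-01  9.63583012e-01]
 [-9.99998186e-01 -3.76274675e-05 -1.90448268e-03]]
force [ 0.2321871  -0.51460261  0.74071832]
ft_torque [ 0.0345077  -0.00579064  0.04758456]
width 0.08511719763564654
0.0187
side [[469.8861704    0.         319.25579922]
 [  0.         469.8861704  201.13403013]
 [  0.           0.           1.        ]] [ 2.0249806  -0.64382498  0.38697384] [-0.42962515  0.19897206  1.09458992]
top [[415.3979931    0.         322.22225842]
 [  0.         415.3979931  197.00295697]
 [  0.           0.           1.        ]] [ 2.1443575  -2.17717226  0.10036565] [0.00142131 0.51235761 1.27166441]
```

View pics/side0.png

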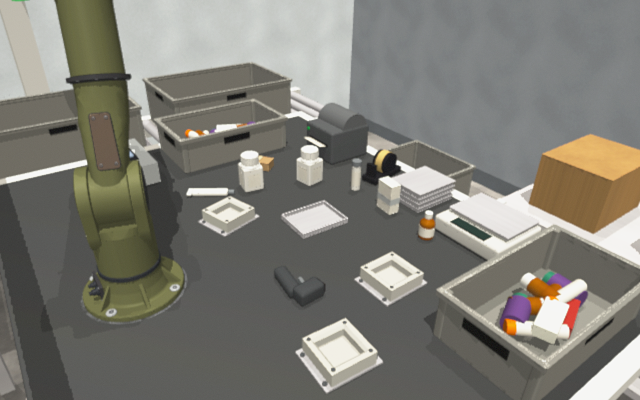

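View pics/top0.png

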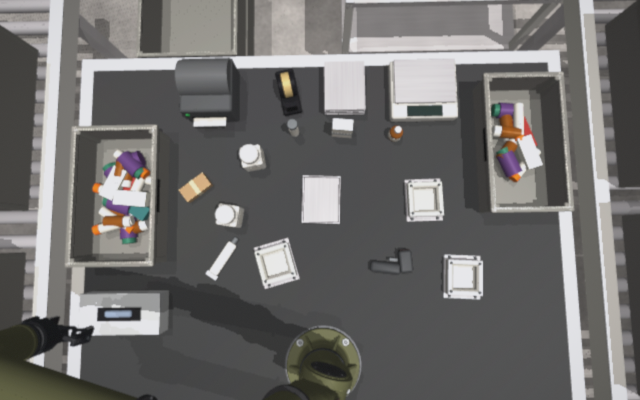

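Side view: jars at (250,172) and (310,166), tray (315,218). Holder candidates in the top view: (276,263), (425,200), (463,276). Next I work out their distances from the base and enlarge.

```bash
cat > h.py <<'E'
import numpy as np,cv2
from station import arm
def P(f,u,v,z):
    R=cv2.Rodrigues(np.array(f["rvec"],float))[0];t=np.array(f["tvec"],float).ravel()
    n=cv2.undistortPoints(np.array([[[u,v]]],float),np.array(f["intrinsics"]),None)[0,0]
    d=R.T@np.array([n[0],n[1],1]);c=-R.T@t
    return c+d*(z-c[2])/d[2]
def proj(f,p):
    return cv2.projectPoints(np.array(p,float).reshape(-1,1,3),np.array(f["rvec"],float),np.array(f["tvec"],float),np.array(f["intrinsics"]),None)[0][:,0]
def crop(img,x,y,w,h,k,name,pts=None):
    c=cv2.resize(img[y:y+h,x:x+w],None,fx=k,fy=k,interpolation=cv2.INTER_CUBIC)
    for (u,v) in ([] if pts is None else pts): cv2.circle(c,(int((u-x+.5)*k),int((v-y+.5)*k)),2,(0,0,255),-1)
    cv2.imwrite("pics/"+name,c)
E
python3 - <<'E'
from h import *
f=arm.grab_frame("top")
for u,v in [(276,263),(425,200),(463,276)]:
    p=P(f,u,v,.036);print((u,v),p.round(3),np.hypot(p[0],p[1]).round(3))
for u,v in [(251,154),(227,213)]: print('jar',P(f,u,v,.115).round(3))
print('tray',P(f,321,199,.016).round(3))
crop(f["img"],200,135,70,100,6,"jars_t.png")
crop(f["img"],390,165,70,70,8,"hold_t.png")
crop(f["img"],290,165,65,70,8,"tray_t.png")
g=arm.grab_frame("side")
crop(g["img"],220,130,120,70,6,"jars_s.png")
E
```

```text
(276, 263) [0.311 0.138 0.036] 0.34
(425, 200) [ 0.497 -0.324  0.036] 0.593
(463, 276) [ 0.264 -0.429  0.036] 0.504
jar [0.634 0.201 0.115]
jar [0.461 0.27  0.115]
tray [ 0.507 -0.002  0.016]
```

View pics/jars_t.png

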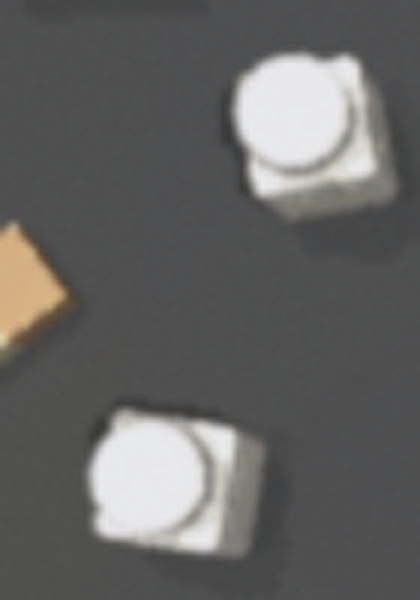

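View pics/hold_t.png

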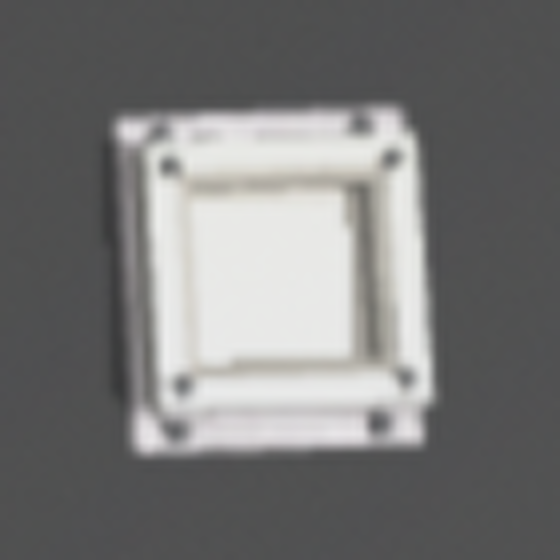

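View pics/tray_t.png

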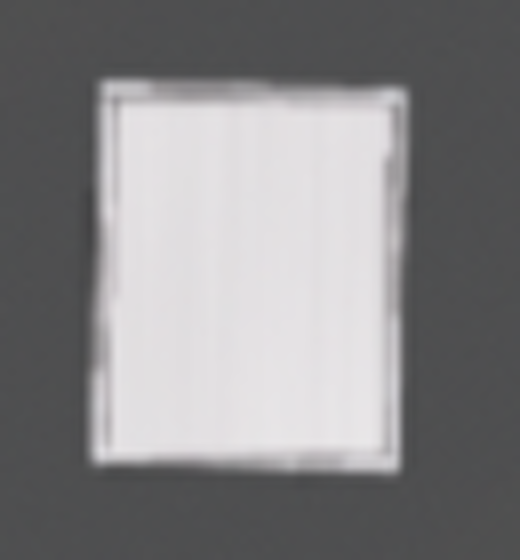

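View pics/jars_s.png

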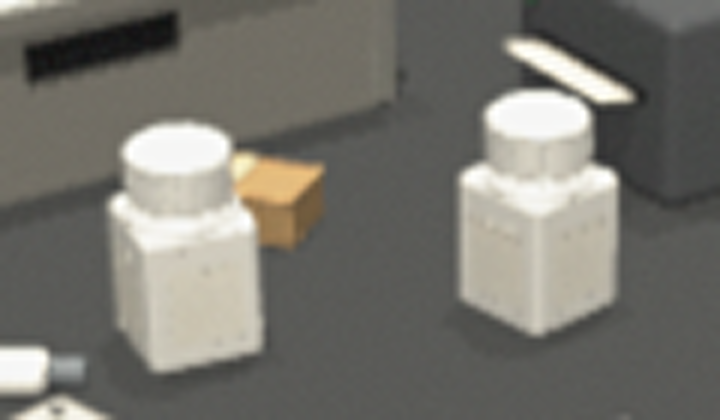

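The candidates lie 0.340, 0.593 and 0.504 m from the base. The holder meant is the one at top (425,200), farthest at 0.593 m, and the crop shows the square pocket. Now I fit the poses from corners I read off the crops.

```bash
cat > fit.py <<'E'
from h import *
from scipy.optimize import least_squares
def sq(hx,hy,z): return np.array([[hx,hy,z],[hx,-hy,z],[-hx,-hy,z],[-hx,hy,z]])
def T(q,pts):
    c,s=np.cos(q[2]),np.sin(q[2]);R=np.array([[c,-s,0],[s,c,0],[0,0,1]])
    return np.array(pts)@R.T+[q[0],q[1],0]
# obs: (frame, set of model points, list of pixels) ; nearest matching for corners
def fit(obs,q0):
    def res(q):
        r=[]
        for f,pts,uv in obs:
            m=proj(f,T(q,pts))
            for p in uv:
                d=m-np.array(p);i=np.argmin((d**2).sum(1));r+=list(d[i])
        return r
    best=None
    for y in np.arange(-.75,.76,.25):
        s=least_squares(res,[q0[0],q0[1],y],loss='soft_l1')
        if best is None or s.cost<best.cost: best=s
    return best.x,np.array(res(best.x)).reshape(-1,2)
def C(x,y,k,l): return [(x+(a+.5)/k-.5,y+(b+.5)/k-.5) for a,b in l]
E
cat > fit0.py <<'E'
from fit import *
f=arm.grab_frame("top");g=arm.grab_frame("side")
jt=lambda l:C(200,135,6,l); js=lambda l:C(220,130,6,l)
top=[[0,0,.1155]]
far=[(f,top,jt([(292,112)])),(f,sq(.032,.032,.08),jt([(255,192),(378,178),(352,60)])),(g,top,js([(539,112)])),(g,sq(.032,.032,0),js([(540,333),(612,297),(460,300)])),(g,sq(.032,.032,.08),js([(462,180),(617,177),(541,208)]))]
near=[(f,top,jt([(150,477)])),(f,sq(.032,.032,.08),jt([(97,527),(222,553),(238,428),(120,412)])),(g,top,js([(177,148)])),(g,sq(.032,.032,0),js([(158,370),(262,350)])),(g,sq(.032,.032,.08),js([(110,205),(148,235),(258,212)]))]
ht=lambda l:C(390,165,8,l)
hold=[(f,sq(.052,.052,.036),ht([(143,145),(408,137),(435,402),(162,415)])),(f,sq(.066,.056,.004),ht([(115,118),(402,108),(135,455),(425,445)]))]
tray=[(f,sq(.075,.06,.016),C(290,165,8,[(102,80),(408,90),(400,472),(92,463)]))]
Q={}
for n,o,q0 in (("far",far,(.634,.2)),("near",near,(.46,.27)),("hold",hold,(.497,-.324)),("tray",tray,(.507,0))):
    q,r=fit(o,q0);Q[n]=q;print(n,q.round(4),r.round(1).tolist())
jp=lambda q:np.vstack([proj(g,T(q,np.vstack([sq(.032,.032,0),sq(.032,.032,.08),top])))])
crop(g["img"],220,130,120,70,6,"j2.png",np.vstack([jp(Q["far"]),jp(Q["near"])]))
hp=proj(g,T(Q["hold"],np.vstack([sq(.052,.052,.036),sq(.041,.041,.036),sq(.066,.056,.004)])))
crop(g["img"],340,240,100,70,7,"h2.png",hp)
E
python3 fit0.py
```

```text
far [0.6376 0.2092 0.1889] [[-0.0, -0.4], [-0.0, 1.0], [0.2, -0.9], [0.6, -1.5], [-0.3, -0.2], [-0.4, 1.4], [1.0, 0.9], [-0.8, 0.4], [-1.5, -1.5], [0.6, -1.0], [-0.5, -0.0]]
near [ 0.4583  0.2772 -0.1484] [[0.0, -0.3], [-0.4, 1.3], [-0.1, -0.2], [0.5, -0.5], [-0.8, -0.6], [0.2, -0.4], [-0.5, 1.6], [1.1, 0.7], [-1.0, -1.7], [-0.6, 1.4], [0.6, 1.3]]
hold [ 0.5009 -0.3258  0.0271] [[0.2, 0.1], [0.6, -0.3], [-0.4, -0.0], [-0.1, -0.2], [0.2, 0.6], [-0.5, 0.3], [0.3, -0.1], [-0.3, -0.4]]
tray [ 0.5074 -0.0019 -0.0411] [[0.3, 0.4], [-0.1, 0.1], [-0.2, -0.3], [0.0, -0.2]]
```

View pics/j2.png

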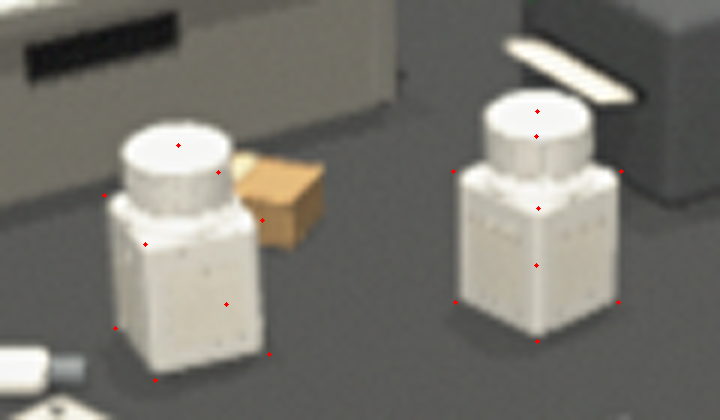

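View pics/h2.png

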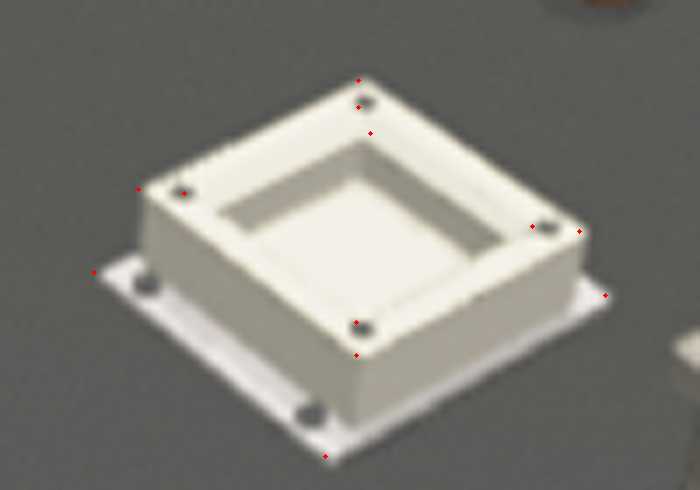

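Fits hold to about 1 px, and the projected points sit on the edges in the side view:

| Object | x, y (m) | Yaw |
|---|---|---|
| Near jar | 0.458, 0.277 | -8.5° |
| Far jar | 0.638, 0.209 | 10.8° |
| Holder | 0.501, -0.326 | 1.6° |
| Tray | 0.507, -0.002 | -2.4° |

I go to the near jar first.

```bash
cat > go.py <<'E'
# usage: go.py x y z az : prints current errors in tool axes (cm), roll deg
import sys
from h import *
s=arm.sense();R=np.array(s["orientation"]);p=np.array(s["eef_pos"])
print("t",round(s["clock"],2),"tcp",p.round(4),"az",np.degrees(np.arctan2(R[1,2],R[0,2])).round(1),"tilt",np.degrees(np.arccos(-R[2,0])).round(2),"q7",np.round(s["qpos"][6],2),"w",round(s["width"],4),"F",np.round(s["force"],2),"T",np.round(s["ft_torque"],2))
if len(sys.argv)>4:
    t=np.array([float(a) for a in sys.argv[1:4]]);az=float(sys.argv[4])
    d=R.T@(t-p)*100
    cur=np.degrees(np.arctan2(R[1,2],R[0,2]))
    print("tool shift cm",d.round(2),"roll(+cw)",round((cur-az+180)%360-180,1))
E
python3 -m inch '[[0,0,-4.6,-3.25,0],[0,0,-4.6,-3.25,0],[0,0,-4.6,-3.25,0],[0,0,-4.6,-3.25,0],[0,0,-4.6,-3.25,0]]'
python3 -m inch '[[0,0,-4.6,-3.25,0],[0,0,-4.6,-3.25,0],[0,0,-4.5,-3.25,0],[0,0,0,0,10],[0,0,0,0,10]]'
python3 -m inch '[[0,0,0,0,10],[0,0,0,0,10],[0,0,0,0,10],[0,0,0,0,7],[0,0,0,0,0]]'
python3 go.py .4583 .2772 .084 17
```

```text
clock: 0.92
eef_pos: [0.3531, 0.4067, 0.2315]
orientation: [[0.0, -0.964, 0.267], [0.001, 0.267, 0.964], [-1.0, -0.0, 0.001]]
force: [0.5, 0.4, -0.1]
width: 0.0853
clock: 1.55
eef_pos: [0.4585, 0.2767, 0.2314]
orientation: [[0.0, -0.809, 0.587], [0.0, 0.587, 0.809], [-1.0, 0.0, 0.0]]
force: [-1.2, 0.8, -0.0]
width: 0.0852
clock: 2.17
eef_pos: [0.4579, 0.2776, 0.2314]
orientation: [[0.0, -0.302, 0.953], [0.0, 0.953, 0.302], [-1.0, 0.0, 0.0]]
force: [-0.0, 0.3, -0.2]
width: 0.0853
t 2.17 tcp [0.4579 0.2776 0.2314] az 17.6 tilt 0.01 q7 -0.27 w 0.0853 F [-0.02  0.33 -0.19] T [-0.04  0.02 -0.01]
tool shift cm [14.74 -0.05  0.02] roll(+cw) 0.6
```

```bash

python3 -m inch '[[0,4,0,0,0.6],[0,4,0,0,0],[0,3.5,0,0,0],[0,2.2,0,0,0],[0,0.7,0,0,0]]'
python3 go.py .4583 .2772 .084 17
python3 - <<'E'
from h import *
g=arm.grab_frame("side"); crop(g["img"],190,90,140,110,5,"g1.png")
E
```

```text
clock: 2.8
eef_pos: [0.4571, 0.2771, 0.0859]
orientation: [[-0.002, -0.292, 0.956], [-0.002, 0.956, 0.292], [-1.0, -0.001, -0.002]]
force: [0.0, 0.3, 0.3]
width: 0.0855
t 2.8 tcp [0.4571 0.2771 0.0859] az 17.0 tilt 0.15 q7 -0.25 w 0.0855 F [0.03 0.3  0.3 ] T [-0.04  0.    0.01]
tool shift cm [ 0.19 -0.02  0.12] roll(+cw) -0.0
```

View pics/g1.png

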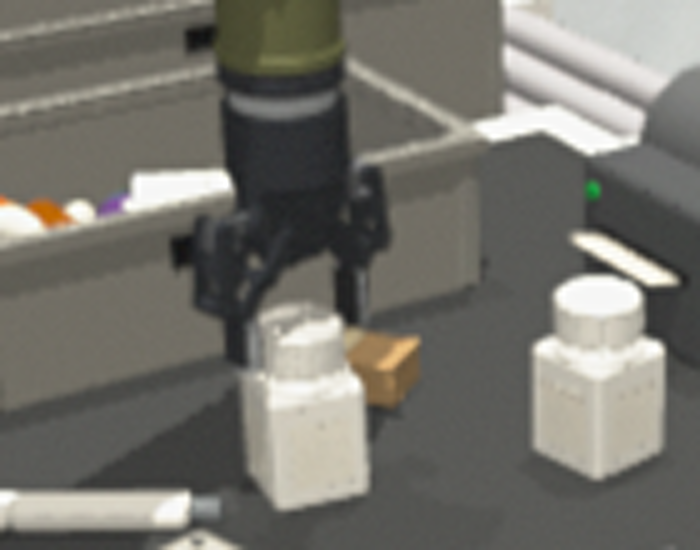

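The fingers straddle the near cap, tips at about (240,360) and (352,340) in the crop, around the cap's lower half. I close and lift.

```bash

python3 -m inch '[[1,0,0,0,0],[1,0,0,0,0],[1,0,0,0,0],[1,0,0,0,0],[1,0,0,0,0]]'
python3 go.py
python3 -m inch '[[1,-0.5,0,0,0],[1,-1,0,0,0],[1,-1,0,0,0],[1,-0.5,0,0,0],[1,0,0,0,0]]'
python3 go.py
python3 -m inch '[[1,0,0,0,0],[1,0,0,0,0],[1,0,0,0,0],[1,0,0,0,0],[1,0,0,0,0]]'
python3 go.py
```

```text
clock: 3.48
eef_pos: [0.4592, 0.2783, 0.0888]
orientation: [[0.003, -0.29, 0.957], [0.002, 0.957, 0.29], [-1.0, 0.001, 0.003]]
force: [1.6, -1.5, 7.1]
width: 0.0541
t 3.48 tcp [0.4592 0.2783 0.0888] az 16.9 tilt 0.19 q7 -0.25 w 0.0541 F [ 1.58 -1.46  7.14] T [ 0.06 -0.21 -0.03]
clock: 4.1
eef_pos: [0.4582, 0.2778, 0.1178]
orientation: [[0.001, -0.29, 0.957], [0.001, 0.957, 0.29], [-1.0, 0.0, 0.001]]
force: [-0.8, -0.1, -3.7]
width: 0.0538
t 4.1 tcp [0.4582 0.2778 0.1178] az 16.9 tilt 0.05 q7 -0.26 w 0.0538 F [-0.78 -0.1  -3.66] T [-0.04 -0.01  0.03]
clock: 4.72
eef_pos: [0.458, 0.2776, 0.1173]
orientation: [[0.0, -0.29, 0.957], [0.0, 0.957, 0.29], [-1.0, -0.0, 0.0]]
force: [-0.2, 0.7, -3.7]
width: 0.0541
t 4.72 tcp [0.458  0.2776 0.1173] az 16.9 tilt 0.0 q7 -0.26 w 0.0541 F [-0.22  0.71 -3.7 ] T [ 0.    0.02 -0.  ]
```

It reads 3.7 N, about 0.38 kg, against at most 1.3 N for an empty jar. The near jar is the full one, so I carry it to the holder.

```bash

python3 -m inch '[[1,-1.5,0,0,0],[1,-2,0,0,0],[1,-1.5,-1,-0.2,0],[1,-1,-3,-0.7,0],[1,0,-4.5,-1,0]]'
python3 -m inch '[[1,0,-5,-1.15,0],[1,0,-5,-1.15,0],[1,0,-5,-1.15,0],[1,0,-5,-1.15,0],[1,0,-5,-1.15,0]]'
python3 -m inch '[[1,0,-5,-1.15,0],[1,0,-5,-1.15,0],[1,0,-5,-1.15,0],[1,0,-4.5,-1,0],[1,0,-3,-0.7,0]]'
python3 go.py .5009 -.3258 .17 -153
```

```text
clock: 5.35
eef_pos: [0.4652, 0.1908, 0.1792]
orientation: [[0.003, -0.293, 0.956], [0.002, 0.956, 0.293], [-1.0, 0.001, 0.003]]
force: [0.3, 0.3, -4.6]
width: 0.0538
clock: 5.98
eef_pos: [0.4818, -0.0676, 0.1783]
orientation: [[0.001, -0.29, 0.957], [0.001, 0.957, 0.29], [-1.0, 0.0, 0.002]]
force: [0.9, -0.4, -4.2]
width: 0.054
clock: 6.6
eef_pos: [0.4972, -0.2988, 0.1784]
orientation: [[0.001, -0.288, 0.958], [-0.001, 0.958, 0.288], [-1.0, -0.001, 0.0]]
force: [-0.1, -0.8, -4.3]
width: 0.0539
t 6.6 tcp [ 0.4972 -0.2988  0.1784] az 16.7 tilt 0.09 q7 0.95 w 0.0539 F [-0.13 -0.77 -4.25] T [ 0.08 -0.04 -0.02]
tool shift cm [ 0.84 -2.69 -0.42] roll(+cw) 169.7
```

```bash

python3 -m inch '[[1,0,-2.7,-0.4,0],[1,0,0,0,7],[1,0,0,0,10],[1,0,0,0,10],[1,0,0,0,10]]'
python3 -m inch '[[1,0,0,0,10],[1,0,0,0,10],[1,0,0,0,10],[1,0,0,0,10],[1,0,0,0,10]]'
python3 -m inch '[[1,0,0,0,10],[1,0,0,0,10],[1,0,0,0,10],[1,0,0,0,10],[1,0,0,0,10]]'
python3 -m inch '[[1,0,0,0,10],[1,0,0,0,10],[1,0,0,0,10],[1,0,0,0,3],[1,0,0,0,0]]'
python3 go.py .5009 -.3258 .17 -153
python3 - <<'E'
from h import *
g=arm.grab_frame("side"); crop(g["img"],310,150,160,150,4,"g2.png");cv2.imwrite("pics/g2f.png",g["img"])
f=arm.grab_frame("top"); crop(f["img"],380,150,110,90,6,"t2.png")
E
```

```text
clock: 7.22
eef_pos: [0.5017, -0.3228, 0.178]
orientation: [[0.001, 0.35, 0.937], [0.001, 0.937, -0.35], [-1.0, 0.001, 0.0]]
force: [0.0, -0.2, -3.3]
width: 0.0539
clock: 7.85
eef_pos: [0.5018, -0.3225, 0.178]
orientation: [[0.001, 0.942, 0.335], [0.001, 0.335, -0.942], [-1.0, 0.001, -0.001]]
force: [-0.0, 0.6, -4.4]
width: 0.0542
clock: 8.48
eef_pos: [0.5019, -0.3224, 0.1779]
orientation: [[0.001, 0.862, -0.506], [0.001, -0.506, -0.862], [-1.0, -0.0, -0.001]]
force: [-0.3, 0.5, -4.5]
width: 0.0541
clock: 9.1
eef_pos: [0.502, -0.3224, 0.1779]
orientation: [[0.001, 0.453, -0.892], [0.001, -0.892, -0.453], [-1.0, -0.0, -0.001]]
force: [1.5, 0.5, -4.4]
width: 0.0542
t 9.1 tcp [ 0.502  -0.3224  0.1779] az -153.1 tilt 0.07 q7 -1.78 w 0.0542 F [ 1.51  0.51 -4.37] T [ 0.01 -0.01 -0.  ]
tool shift cm [0.79 0.25 0.25] roll(+cw) -0.1
```

View pics/g2.png

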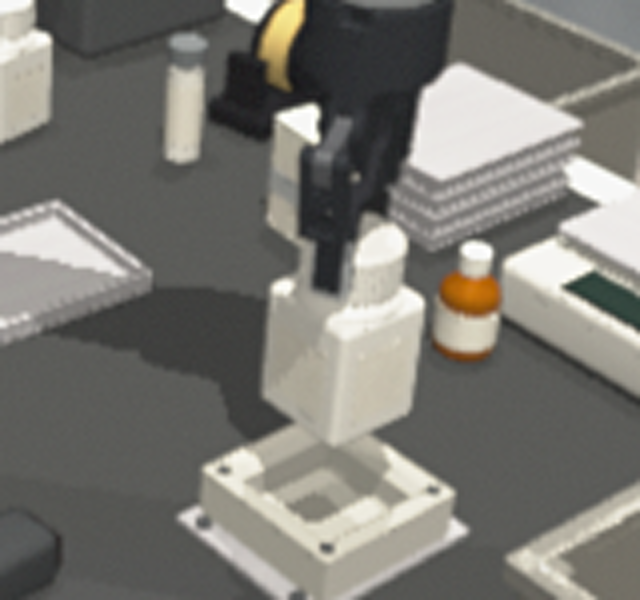

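View pics/t2.png

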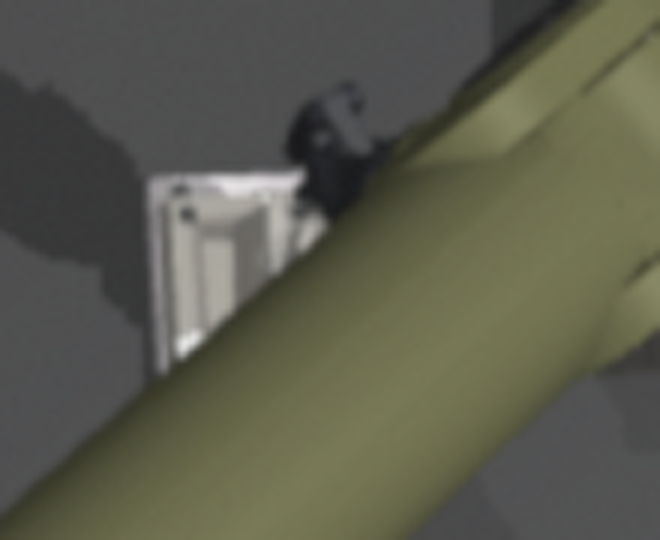

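```bash
cat > ov.py <<'E'
from fit import *
g={"img":cv2.imread("pics/g2f.png"),**{k:v for k,v in arm.grab_frame("side").items() if k!="img"}}
q=(.502,-.3224,np.radians(1.55))
b=.1779-.0888
pts=T(q,np.vstack([sq(.032,.032,b),sq(.032,.032,b+.08),[[0,0,b+.1155],[0,0,b]],sq(.035,.035,.036-.006),sq(.052,.052,.036)]))
crop(g["img"],310,180,130,120,6,"g2o.png",proj(g,pts))
E
python3 ov.py
```

```text
(no output)
```

View pics/g2o.png

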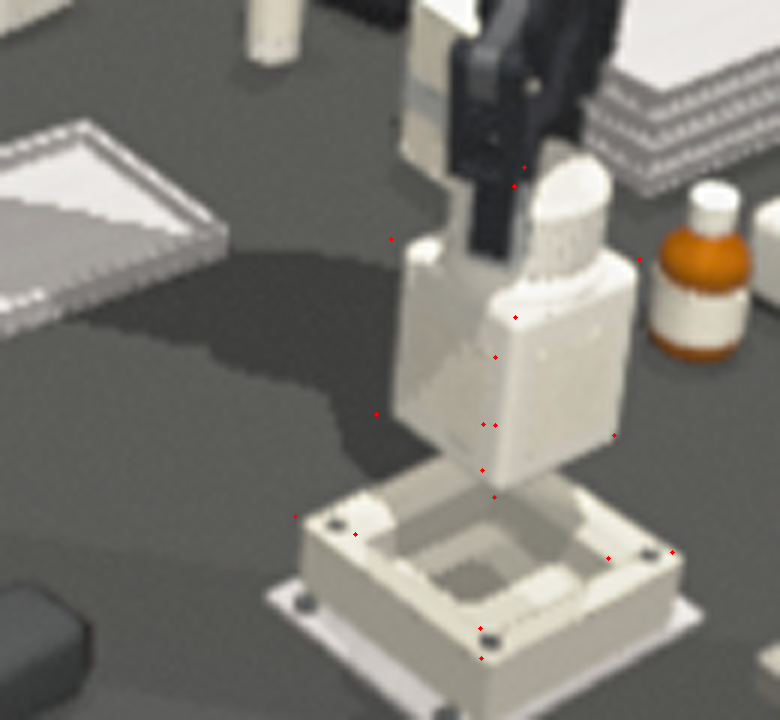

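The predicted outline (red) agrees with the hanging jar's tilt and yaw, and the jar and holder show the same ~1.5 px camera bias, so it is upright and aligned. I lower it.

```bash

python3 -m inch '[[1,1,0.25,0.25,0],[1,2,0,0,0],[1,1.5,0,0,0],[1,0.4,0,0,0],[1,0,0,0,0]]'
python3 go.py .5009 -.3258 .1008 -153
python3 -m inch '[[1,0.4,0,0,0],[1,0.4,0,0,0],[1,0.4,0,0,0],[1,0.3,0,0,0],[1,0,0,0,0]]'
python3 go.py .5009 -.3258 .1008 -153
```

```text
clock: 9.88
eef_pos: [0.5009, -0.3258, 0.1279]
orientation: [[-0.001, 0.452, -0.892], [0.0, -0.892, -0.452], [-1.0, -0.0, 0.001]]
force: [0.6, -0.0, -4.6]
width: 0.0539
t 9.88 tcp [ 0.5009 -0.3258  0.1279] az -153.1 tilt 0.04 q7 -1.74 w 0.0539 F [ 0.58 -0.02 -4.65] T [ 0.04 -0.01 -0.01]
tool shift cm [2.71 0.   0.  ] roll(+cw) -0.1
clock: 10.5
eef_pos: [0.5009, -0.3256, 0.113]
orientation: [[-0.0, 0.452, -0.892], [0.0, -0.892, -0.452], [-1.0, -0.0, 0.0]]
force: [0.1, 1.1, -4.0]
width: 0.0538
t 10.5 tcp [ 0.5009 -0.3256  0.113 ] az -153.1 tilt 0.03 q7 -1.73 w 0.0538 F [ 0.09  1.13 -4.05] T [-0.04 -0.01  0.02]
tool shift cm [1.22 0.02 0.01] roll(+cw) -0.1
```

```bash

python3 -m inch '[[1,0.4,0,0,0],[1,0.4,0,0,0],[1,0.3,0,0,0],[1,0.1,0,0,0],[1,0,0,0,0]]'
python3 go.py .5009 -.3258 .1008 -153
python3 -m inch '[[1,0.2,0,0,0],[1,0.2,0,0,0],[1,0,0,0,0],[1,0,0,0,0],[1,0,0,0,0]]'
python3 go.py .5009 -.3258 .1008 -153
python3 - <<'E'
from h import *
g=arm.grab_frame("side"); crop(g["img"],330,190,110,120,6,"g3.png")
E
```

```text
clock: 11.12
eef_pos: [0.5012, -0.3259, 0.1015]
orientation: [[0.0, 0.452, -0.892], [-0.0, -0.892, -0.452], [-1.0, 0.0, -0.0]]
force: [1.0, 0.4, -3.0]
width: 0.0539
t 11.12 tcp [ 0.5012 -0.3259  0.1015] az -153.1 tilt 0.02 q7 -1.72 w 0.0539 F [ 0.97  0.37 -3.  ] T [0.01 0.02 0.01]
tool shift cm [ 0.07 -0.02  0.02] roll(+cw) -0.1
clock: 11.75
eef_pos: [0.5018, -0.3264, 0.1006]
orientation: [[0.002, 0.452, -0.892], [0.001, -0.892, -0.452], [-1.0, 0.0, -0.003]]
force: [-4.8, 5.8, 16.7]
width: 0.0541
t 11.75 tcp [ 0.5018 -0.3264  0.1006] az -153.1 tilt 0.15 q7 -1.72 w 0.0541 F [-4.82  5.78 16.71] T [ 1.07  1.04 -0.06]
tool shift cm [-0.02 -0.09  0.05] roll(+cw) -0.1
```

View pics/g3.png

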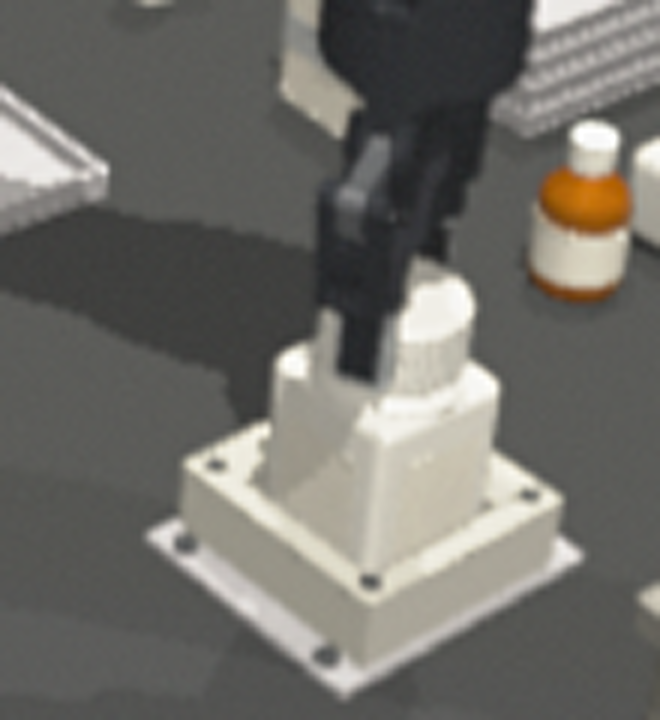

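```bash
python3 - <<'E'
from fit import *
g=arm.grab_frame("side")
q=(.5018,-.3264,np.radians(1.55))
for b in (.012,.03):
    print(b,(proj(g,T(q,np.vstack([sq(.032,.032,b+.08),[[0,0,b+.1155]]])))-[330,190])*6)
print((proj(g,T((.5009,-.3258,.0271),np.vstack([sq(.052,.052,.036),sq(.052,.052,.004)])))-[330,190])*6)
crop(g["img"],350,190,70,110,8,"g3b.png",proj(g,T(q,np.vstack([sq(.032,.032,.092),[[0,0,.1275]],sq(.032,.032,.036)]))))
E
```

```text
0.012 [[379.58471995 293.91580833]
 [499.66838951 372.13698773]
 [379.64424439 433.72278317]
 [260.65745013 350.56970946]
 [388.41704422 284.71436489]]
0.03 [[383.856252   256.19791179]
 [505.14446566 333.53831252]
 [384.23803037 394.40125076]
 [264.05399479 312.14429127]
 [392.99594426 244.87908353]]
[[364.37653672 366.26720925]
 [554.05521822 495.13613788]
 [362.6540504  601.31139691]
 [175.82629789 459.31031482]
 [357.48948067 427.92700359]
 [543.97065281 558.8551673 ]
 [354.97379532 666.71332797]
 [171.30701742 522.63527795]]
```

View pics/g3b.png

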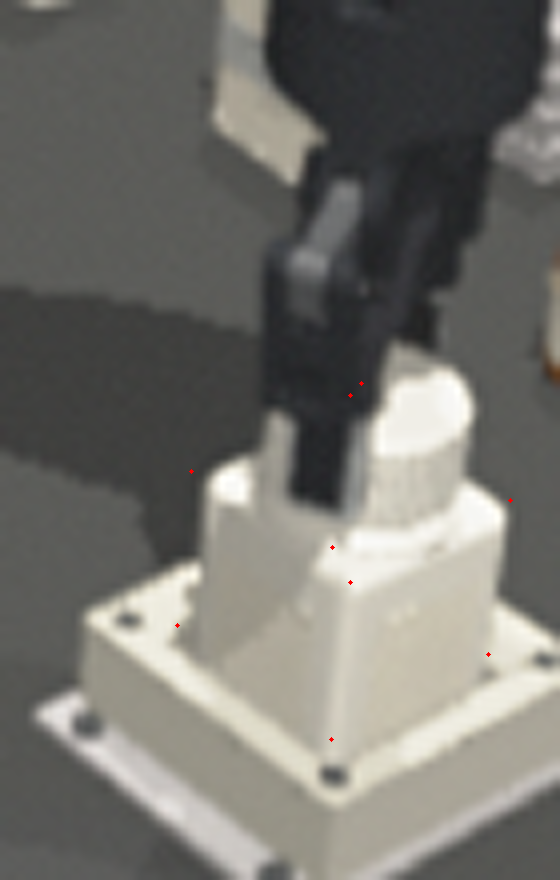

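The force stop at TCP z = 0.1006 (expected 0.1008) and the overlay both show the jar home in the pocket. I unscrew anticlockwise, rising with the thread.

```bash

python3 -m inch '[[1,-0.2,0,0,0],[1,-0.03,0,0,-6],[1,-0.04,0,0,-10],[1,-0.04,0,0,-10],[1,-0.04,0,0,-10]]'
python3 go.py
python3 -m inch '[[1,-0.04,0,0,-10],[1,-0.04,0,0,-10],[1,-0.04,0,0,-10],[1,-0.04,0,0,-10],[1,-0.04,0,0,-10]]'
python3 go.py
```

```text
clock: 12.48
eef_pos: [0.5013, -0.3263, 0.1014]
orientation: [[0.001, 0.893, -0.451], [-0.001, -0.451, -0.893], [-1.0, 0.001, 0.0]]
force: [-0.8, 0.0, -0.4]
width: 0.054
t 12.47 tcp [ 0.5013 -0.3263  0.1014] az -116.8 tilt 0.07 q7 -1.17 w 0.054 F [-0.79  0.03 -0.39] T [-0.03  0.24 -0.04]
clock: 13.1
eef_pos: [0.5011, -0.3271, 0.1033]
orientation: [[0.001, 0.919, 0.393], [-0.002, 0.393, -0.919], [-1.0, 0.0, 0.002]]
force: [-0.4, -1.8, -0.6]
width: 0.0541
t 13.1 tcp [ 0.5011 -0.3271  0.1033] az -66.8 tilt 0.12 q7 -0.38 w 0.0541 F [-0.4 -1.8 -0.6] T [-0.3   0.21 -0.05]
```

```bash

python3 -m inch '[[1,-0.04,0,0,-10],[1,-0.04,0,0,-10],[1,-0.04,0,0,-10],[1,-0.04,0,0,-10],[1,-0.04,0,0,-10]]'
python3 go.py
python3 -m inch '[[1,-0.04,0,0,-10],[1,-0.04,0,0,-10],[1,-0.04,0,0,-10],[1,-0.04,0,0,-10],[1,-0.04,0,0,-10]]'
python3 go.py
python3 -m inch '[[1,-0.04,0,0,-10],[1,-0.04,0,0,-10],[1,-0.04,0,0,-10],[1,0,0,0,-10],[1,0,0,0,0]]'
python3 go.py
python3 - <<'E'
from h import *
g=arm.grab_frame("side"); crop(g["img"],350,190,70,110,8,"g4.png")
E
```

```text
clock: 13.72
eef_pos: [0.5014, -0.3272, 0.1055]
orientation: [[0.002, 0.29, 0.957], [-0.002, 0.957, -0.29], [-1.0, -0.001, 0.002]]
force: [0.8, -1.0, 0.0]
width: 0.0543
t 13.72 tcp [ 0.5014 -0.3272  0.1055] az -16.9 tilt 0.16 q7 0.42 w 0.0543 F [ 0.79 -0.97  0.04] T [-0.24 -0.15 -0.03]
clock: 14.35
eef_pos: [0.5021, -0.3268, 0.1076]
orientation: [[0.003, -0.547, 0.837], [-0.002, 0.837, 0.547], [-1.0, -0.003, 0.001]]
force: [1.3, -0.1, 0.0]
width: 0.0541
t 14.35 tcp [ 0.5021 -0.3268  0.1076] az 33.2 tilt 0.19 q7 1.25 w 0.0541 F [ 1.34 -0.09  0.04] T [-0.07 -0.35 -0.01]
clock: 14.98
eef_pos: [0.5022, -0.326, 0.1088]
orientation: [[0.003, -0.955, 0.296], [-0.0, 0.296, 0.955], [-1.0, -0.003, 0.001]]
force: [1.8, 0.2, 1.6]
width: 0.0542
t 14.97 tcp [ 0.5022 -0.326   0.1088] az 72.8 tilt 0.15 q7 1.91 w 0.0542 F [1.85 0.19 1.57] T [ 0.25 -0.45 -0.03]
```

View pics/g4.png

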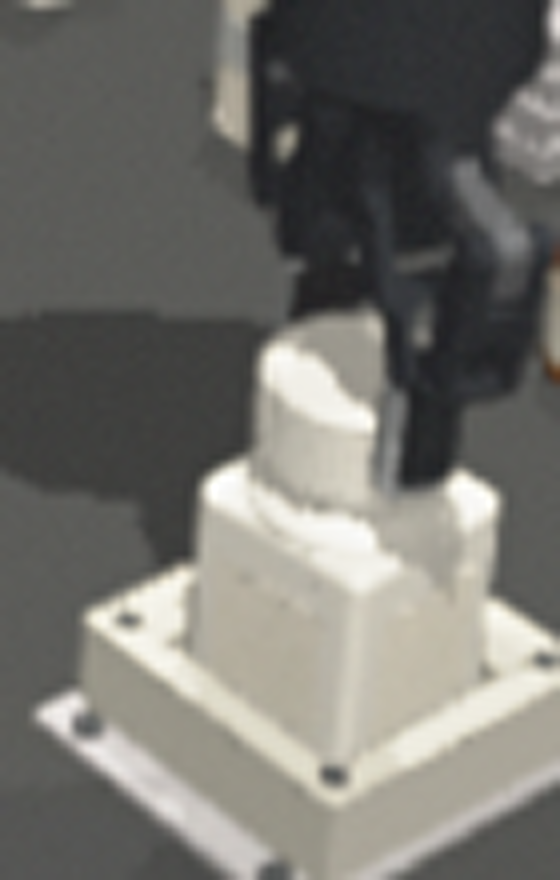

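The cap has climbed about 8 mm after 226° (3.94 rad), with the jar unmoved in the pocket. Now a gentle test lift.

```bash

python3 -m inch '[[1,-0.1,0,0,0],[1,-0.1,0,0,0],[1,-0.1,0,0,0],[1,-0.1,0,0,0],[1,0,0,0,0]]'
python3 go.py
python3 - <<'E'
from h import *
g=arm.grab_frame("side"); crop(g["img"],350,190,70,110,8,"g5.png")
E
```

```text
clock: 15.65
eef_pos: [0.5011, -0.3257, 0.112]
orientation: [[0.0, -0.956, 0.294], [0.0, 0.294, 0.956], [-1.0, 0.0, 0.0]]
force: [1.3, 0.5, -1.3]
width: 0.0542
t 15.65 tcp [ 0.5011 -0.3257  0.112 ] az 72.9 tilt 0.01 q7 1.91 w 0.0542 F [ 1.26  0.53 -1.3 ] T [ 0.12 -0.27  0.  ]
```

View pics/g5.png

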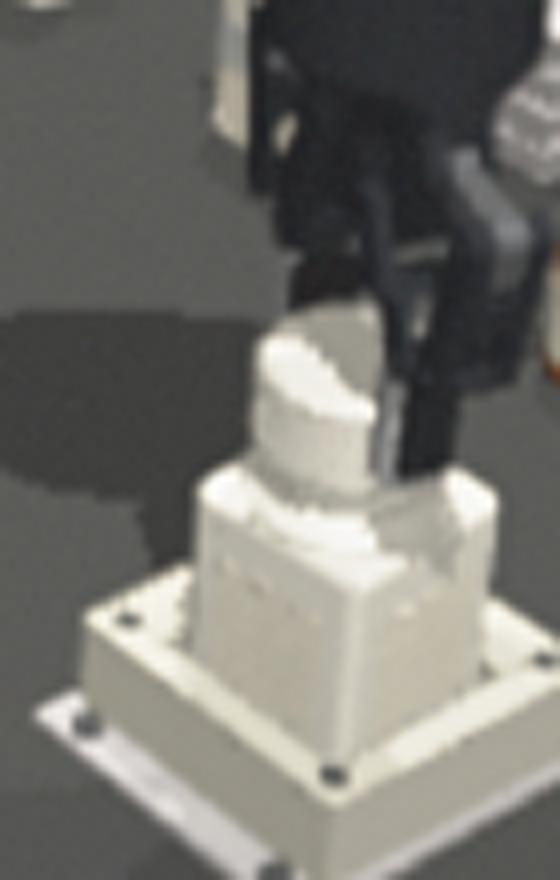

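The cap rises and the jar stays. I lift it clear.

```bash

python3 -m inch '[[1,-0.3,0,0,0],[1,-0.4,0,0,0],[1,-0.5,0,0,0],[1,-0.5,0,0,0],[1,-0.5,0,0,0]]'
python3 go.py
python3 -m inch '[[1,-1.5,0,0,0],[1,-2,0,0,0],[1,-1,0,0,0],[1,0,0,0,0],[1,0,0,0,0]]'
python3 go.py .5074 -.0019 .17 60
python3 - <<'E'
from h import *
g=arm.grab_frame("side"); crop(g["img"],320,150,110,140,5,"g6.png")
E
```

```text
clock: 16.32
eef_pos: [0.501, -0.3259, 0.1345]
orientation: [[0.0, -0.956, 0.294], [-0.0, 0.294, 0.956], [-1.0, -0.0, -0.0]]
force: [0.1, -0.4, 0.3]
width: 0.0541
t 16.32 tcp [ 0.501  -0.3259  0.1345] az 72.9 tilt 0.01 q7 1.9 w 0.0541 F [ 0.1  -0.45  0.31] T [-0.03 -0.04 -0.06]
clock: 16.95
eef_pos: [0.5007, -0.3255, 0.1784]
orientation: [[-0.001, -0.956, 0.294], [0.001, 0.294, 0.956], [-1.0, 0.001, 0.0]]
force: [0.7, -0.6, -0.1]
width: 0.0537
t 16.95 tcp [ 0.5007 -0.3255  0.1784] az 72.9 tilt 0.06 q7 1.89 w 0.0537 F [ 0.68 -0.63 -0.15] T [-0.03  0.02  0.04]
tool shift cm [ 0.86  8.88 31.12] roll(+cw) 12.9
```

View pics/g6.png

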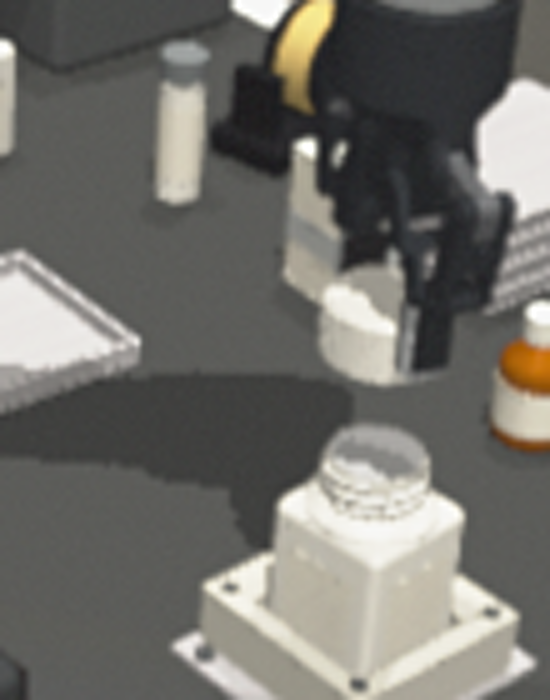

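```bash

python3 -m inch '[[1,0,0.9,3.1,0],[1,0,1.42,5,0],[1,0,1.42,5,0],[1,0,1.42,5,0],[1,0,1.42,5,0]]'
python3 -m inch '[[1,0,1.42,5,0],[1,0,0.88,3,0],[1,0,0,0,10],[1,0,0,0,10],[1,0,0,0,10]]'
python3 -m inch '[[1,0,0,0,10],[1,0,0,0,10],[1,0,0,0,10],[1,0,0,0,10],[1,0,0,0,5]]'
python3 go.py .5074 -.0019 .0053 -2.4
```

```text
clock: 17.62
eef_pos: [0.5056, -0.0839, 0.1784]
orientation: [[-0.001, -0.956, 0.294], [0.0, 0.294, 0.956], [-1.0, 0.001, -0.0]]
force: [0.5, -0.5, -0.3]
width: 0.054
clock: 18.25
eef_pos: [0.5072, -0.0023, 0.1782]
orientation: [[-0.001, -0.677, 0.736], [-0.0, 0.736, 0.677], [-1.0, 0.001, -0.001]]
force: [0.4, -0.4, 0.5]
width: 0.0544
clock: 18.88
eef_pos: [0.5072, -0.0024, 0.1782]
orientation: [[-0.001, 0.04, 0.999], [-0.0, 0.999, -0.04], [-1.0, -0.0, -0.001]]
force: [-0.7, -0.0, 0.6]
width: 0.0537
t 18.88 tcp [ 0.5072 -0.0024  0.1782] az -2.3 tilt 0.08 q7 -0.08 w 0.0537 F [-0.71 -0.04  0.6 ] T [ 0.03  0.03 -0.03]
tool shift cm [17.29  0.06  0.04] roll(+cw) 0.1
```

Down 16.2 cm quickly, then slowly by feel.

```bash

python3 -m inch '[[1,4,0,0,0],[1,5,0,0,0],[1,4,0,0,0],[1,2.5,0,0,0],[1,0.7,0,0,0]]'
python3 -m inch '[[1,0.2,0,0,0],[1,0.2,0,0,0],[1,0.15,0,0,0],[1,0.1,0,0,0],[1,0,0,0,0]]'
python3 go.py .5074 -.0019 .0053 -2.4
python3 - <<'E'
from h import *
g=arm.grab_frame("side"); crop(g["img"],265,160,100,90,6,"g7.png")
E
```

```text
clock: 19.5
eef_pos: [0.5058, -0.0025, 0.0148]
orientation: [[-0.004, 0.037, 0.999], [-0.0, 0.999, -0.037], [-1.0, -0.001, -0.004]]
force: [0.2, 0.0, -0.6]
width: 0.0536
clock: 20.12
eef_pos: [0.5078, -0.0024, 0.0107]
orientation: [[0.0, 0.037, 0.999], [0.0, 0.999, -0.037], [-1.0, 0.0, 0.0]]
force: [0.3, 0.1, -0.8]
width: 0.0542
t 20.12 tcp [ 0.5078 -0.0024  0.0107] az -2.1 tilt 0.02 q7 -0.03 w 0.0542 F [ 0.26  0.14 -0.76] T [-0.01  0.01  0.02]
tool shift cm [ 0.54  0.05 -0.05] roll(+cw) 0.3
```

View pics/g7.png

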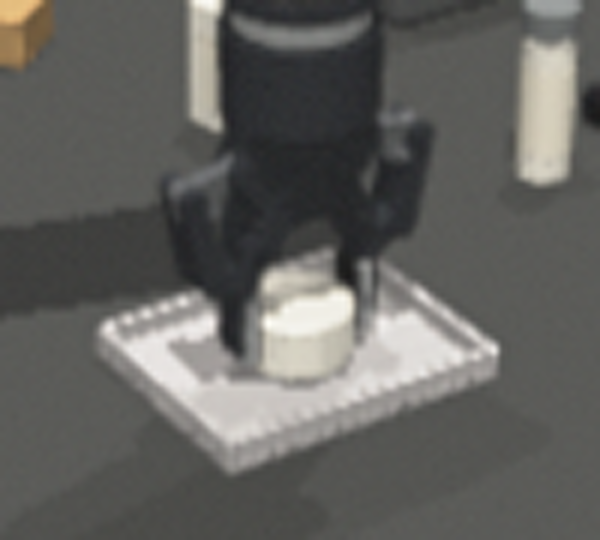

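```bash

python3 -m inch '[[1,0.1,0,0,0],[1,0.1,0,0,0],[1,0.1,0,0,0],[1,0.1,0,0,0],[1,0,0,0,0]]'
python3 go.py .5074 -.0019 .0053 -2.4
python3 -m inch '[[1,0.1,0,0,0],[1,0,0,0,0],[1,0.1,0,0,0],[1,0,0,0,0],[1,0,0,0,0]]'
python3 go.py .5074 -.0019 .0053 -2.4
```

```text
clock: 20.8
eef_pos: [0.5077, -0.0024, 0.0064]
orientation: [[-0.0, 0.037, 0.999], [0.0, 0.999, -0.037], [-1.0, 0.0, -0.0]]
force: [0.1, 0.1, -0.3]
width: 0.0539
t 20.8 tcp [ 0.5077 -0.0024  0.0064] az -2.1 tilt 0.01 q7 -0.03 w 0.0539 F [ 0.13  0.13 -0.35] T [ 0.01 -0.01  0.02]
tool shift cm [ 0.11  0.05 -0.03] roll(+cw) 0.3
clock: 21.42
eef_pos: [0.5079, -0.0024, 0.0057]
orientation: [[-0.0, 0.037, 0.999], [0.0, 0.999, -0.037], [-1.0, 0.0, -0.0]]
force: [-4.8, -0.0, 10.3]
width: 0.0539
t 21.43 tcp [ 0.5079 -0.0024  0.0057] az -2.1 tilt 0.02 q7 -0.03 w 0.0539 F [-4.78e+00 -1.00e-02  1.03e+01] T [-0.05  0.81  0.03]
tool shift cm [ 0.04  0.05 -0.05] roll(+cw) 0.3
```

It touches the floor at 0.0057 (expected 0.0053). I ease off, open gently and rise.

```bash

python3 -m inch '[[1,-0.1,0,0,0],[0.3,0,0,0,0],[0.15,0,0,0,0],[0.15,0,0,0,0],[0.15,0,0,0,0]]'
python3 go.py
python3 -m inch '[[0.15,-0.4,0,0,0],[0.15,-1,0,0,0],[0.15,-2,0,0,0],[0.15,-3,0,0,0],[0.15,-3,0,0,0]]'
python3 -m inch '[[0.15,-3,0,0,0],[0.15,-3,-3,0,0],[0.15,0,-5,0,0],[0.15,0,-5,0,0],[0.15,0,0,0,0]]'
python3 go.py
python3 - <<'E'
from h import *
g=arm.grab_frame("side"); cv2.imwrite("pics/end_s.png",g["img"]); crop(g["img"],265,160,100,90,6,"g8.png")
f=arm.grab_frame("top"); cv2.imwrite("pics/end_t.png",f["img"])
E
```

```text
clock: 22.05
eef_pos: [0.5077, -0.0024, 0.0054]
orientation: [[-0.0, 0.037, 0.999], [0.0, 0.999, -0.037], [-1.0, 0.0, -0.0]]
force: [-0.9, 0.0, -0.7]
width: 0.0729
t 22.05 tcp [ 0.5077 -0.0024  0.0054] az -2.1 tilt 0.0 q7 -0.03 w 0.0729 F [-0.88  0.05 -0.73] T [-0.03  0.01  0.02]
clock: 22.68
eef_pos: [0.5078, -0.0025, 0.1012]
orientation: [[0.001, 0.037, 0.999], [0.0, 0.999, -0.037], [-1.0, 0.0, 0.001]]
force: [0.7, -0.2, -0.2]
width: 0.0725
clock: 23.3
eef_pos: [0.5022, -0.1374, 0.1607]
orientation: [[0.001, 0.045, 0.999], [-0.002, 0.999, -0.045], [-1.0, -0.002, 0.001]]
force: [-0.3, -0.1, -0.1]
width: 0.0726
t 23.3 tcp [ 0.5022 -0.1374  0.1607] az -2.6 tilt 0.13 q7 0.2 w 0.0726 F [-0.34 -0.11 -0.14] T [ 0.09 -0.03  0.05]
```

View pics/g8.png

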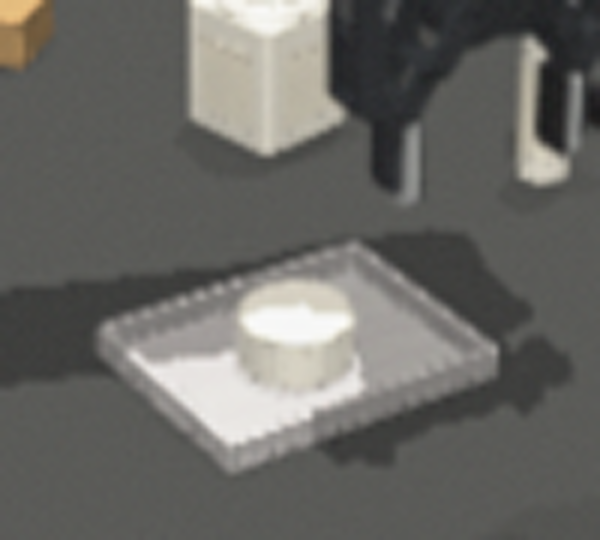

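View pics/end_s.png

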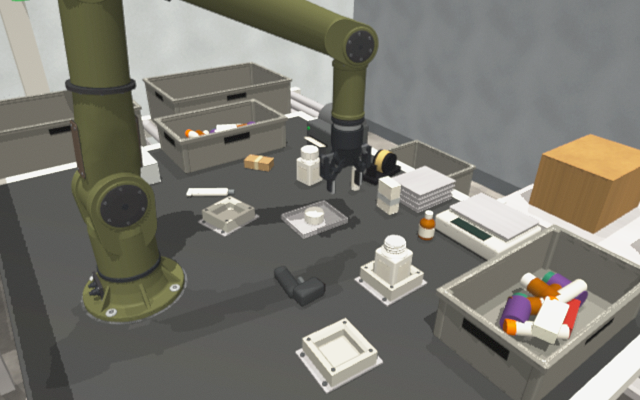

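View pics/end_t.png

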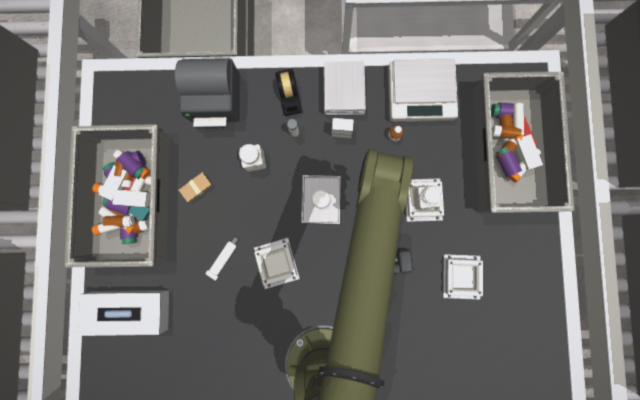

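The cap stands flat in the tray (side view, 314,215). The open jar is home in the holder (394,265) and the capped far jar still stands (308,165). Every bystander I can see is in place; the arm hides part of the scanner in the top view, but the side view shows it unmoved. The gripper is clear, so I let it settle and hand in.

```bash
python3 -m inch '[[0.15,0,0,0,0],[0.15,0,0,0,0],[0.15,0,0,0,0],[0.15,0,0,0,0],[0.15,0,0,0,0]]'
python3 -c "
from station import arm
print(arm.finish_job())"
```

```text
clock: 24.02
eef_pos: [0.5029, -0.1322, 0.1595]
orientation: [[-0.0, 0.037, 0.999], [0.0, 0.999, -0.037], [-1.0, 0.0, -0.0]]
force: [-0.3, -0.8, 0.1]
width: 0.0729
the job is handed in; nothing more can be done
None
```

The job was handed in at 24 s. The full jar is open in the holder farthest from the base, and its cap lies flat, open side down, in the steel tray.

- **Which jar is full:** I lifted only the near jar. It read 3.7 N, about 0.38 kg, well above the 1.3 N an empty one could weigh. I did not lift the other jar to confirm; it still stands on the bench with its cap on.
- **Seating:** The jar stopped at the expected height in the pocket (tool at z = 0.1006, predicted 0.1008). The side-view overlay agreed to within about 2 mm.
- **Unscrewing:** One grip was enough, turning 226° anticlockwise. The cap rose about 8 mm, then lifted free without moving the jar.
- **Setting down:** The cap touched the tray floor at about 10 N, and I released it there.

The last pictures show both jars upright and the other goods where they started. The arm hid part of the scanner in the top view, but the side view showed it unmoved. The side camera was about 1.5 px off from the top camera's fit; no other checks disagreed.

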